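Put the spanner away behind the sprung dust flap of its dock

ROBOT

A 6-joint arm with a two-finger parallel gripper is mounted at the origin on a cart in front of the work surface, level with it; the furniture and walls round the work are solid. World frame = base frame: x ahead of the robot, y to its left, z up, the work surface at z = 0. Lengths are in m, angles in rad, forces in N, time in s.
With the tool pointing down it reaches from about 0.3 to 0.775 m from the base axis. Payload 14.6 kg.
Tool frame: the origin (TCP) lies on the mounting face of the last link; the fingertips stand 173 mm ahead of it and the grasp point (between the pads) lies hold_point_z ahead of it (hold_point_z is the distance from the TCP to the grasp point, in m); x points along the fingers, y is the direction in which the jaws open and shut, and the axes are right-handed (so a half turn about x gives the same grasp; the last joint's range is limited). The gripper opens to 85 mm and grips with 20 to 120 N. Pads are 22 mm wide; open, the fingers measure 114 mm over their backs; the gripper's body (76 mm by 85 mm) begins 54 mm behind the grasp point. The pads swing forward as they close: fully open they stand 13 mm farther back than shut.
Start: joints at [1.247, 0.3, 1.521, -0, 1.321, -0.067], TCP at [0.14, 0.532, 0.405] pointing down, gripper open.
Joint ranges: [-3.03, 3.03], [-0.79, 2.21], [0.23, 2.52], [-1.04, 4.18], [0, 3.07], [-2.55, 2.55]. Speed limits (rad/s): [2.22, 2.22, 2.57, 3.14, 3.14, 3.14].

INTERFACE

Orientations are given as a rotation vector (axis times angle).
In Python, from workcell import observe, snapshot, hand_in, hold_point_z gives the robot as it stands.
- The arm moves only by the tool play_rows, never from a script. Its argument "moves" is one flat list of numbers, 7 for each row, row after row: the gripper command: -1 is fully open, 1 is shut, values between are in proportion, then the shift along the tool's x, y, z in units of 30 mm (1.0 is 30 mm), then the turn, a rotation vector about the tool's x, y, z in units of 8 degrees (1.0 is 8 degrees). A call has 1 to 20 rows; each row shifts and turns the commanded pose from where the row before left it, along the tool's axes as they then stand; what a row does not reach is not made up. A row lasts 1/10 s, in which the tool goes at most 50 mm and 8.59 degrees, less where a joint would pass 70% of its speed; a pose out of reach is approached as far as the arm can. A call is refused whole if a number of a shift passes 1 or a number of a turn 1, either way. A call with a gripper value outside its range is refused whole. The fingers move at their own pace and stop on an object; the grip force is fixed at half the most. Time passes only in rows, so rows that do not move let the fingers close. It gives the time, the measured TCP pose, the force and the opening at its end, in the units of the state.
- observe(): the state, without advancing time (a new reading comes with each control period).
- snapshot(name): name is "scene" or "top"; returns a dict with "color" (480x640x3 uint8, red, green, blue), "fx", "fy", "cx", "cy" (pixels), "extrinsics" (4x4, takes a point from camera to world coordinates). Camera axes: x right, y down, z forward; pixel columns grow to the right and rows downward; lengths in m; the calibration is good to about 2 mm. A picture is of the moment at which its call begins. There is no depth.
- hand_in(): hands the job in, once; it reports no verdict.
The state is a dict: "t": time; "qpos": joint angles; "dq": joint speeds; "effort": joint torques, N m; "tool_pos": TCP position; "orientation": TCP orientation; "ft_force": force on the tool from outside, world axes, zero at the start; "wrist_torque": the same for the moment, N m; "grip_width": finger opening in m.
Only numpy, scipy, OpenCV 4.12 (cv2) and the standard library are available. Lean on these libraries where they do the work, as an engineer would, in place of code of your own. Each camera call takes 0.05 s, during which the arm holds its last target. There are 200 camera calls.

TASK

Put the spanner away in the grey tool dock, the jaw that points away from the robot going in first: with that end lift the dock's sprung dust flap from underneath its lip, keep the flap up while you slide the spanner in over the sill, and push until its end is firmly home against the rigid stop hidden inside, whose depth differs each time: find it by touch and give it a definite push there (about 9 to 14 N at the hand, some 3 N of it sliding friction; never over 16 N on the stop). Do not force the flap (it lifts with 1 to 3 N; stay well under 12 N), then let go, leaving the spanner home with the flap down on it, and leave the stopwatch, the rubber bulb and the sample tin where they are.

Things in the scene. Friction and masses are not known exactly. Their poses are not given: they have to be found in the camera images.
- tool_dock: Fixed grey box, 100 mm long (its x), 70 mm wide (feet 92), 62 mm high. Origin on the bench under the middle of its front face; +x is the way the spanner goes in, z up; the open mouth faces -x. Its front wall is 30 mm high (the sill, top edge rounded, radius 6 mm). The flap's hinge lies across it at x = 30, z = 58 mm.
- mouth (a point): Point at sill height in the middle of the front face, 30 mm above the dock's origin. From it a level channel runs in, 34 mm wide (the jaw is 28 mm), slightly flared at the mouth. From x = 36 mm a roof leaves 10 mm clear height; before it a guide slopes down from 16 mm at x = 26 mm. Under the roof, unseen, a rigid steel stop closes the channel 38 to 68 mm in, elsewhere each time: find it by touch.
- flap (a joint): Angle (rad) of the steel flap over the mouth: 0 shut, grows as its lip rises, at most 1.2. It slopes from its hinge down and forward over the sill, then runs level forward as a lip. A spring shuts it: about 1 N at the lip's front edge when shut, 1.7 N at 0.5 rad, more farther in. Pushed at the lip from the front it jams; it opens when lifted from below, 0.35 rad letting the jaw over the sill.
- flap_lip (a point): Underside of the round front bead of the flap's lip (44 mm wide), middle. Shut, it stands 24 mm before the front face at z = 25 mm, 5 mm lower than the sill; the lip runs level from there back to 6 mm before the front face, the space below it free down to the bench.
- shank (a point): The place to grip the open-ended spanner, across, from above: middle of its flat shank's section (12 mm wide, 4 mm thick, 1 mm off the bench), 33 mm from the spanner's middle towards the larger jaw that lies nearer the robot. +x points along the spanner to the far, smaller jaw, z up. 170 mm long, 0.05 to 0.1 kg. Grip hard: under the flap's load it dips at the jaw.
- jaw_end (a point): Tip of the smaller jaw (28 mm wide, 6 mm thick, 28 mm long), the one farther from the robot, half-way up its thickness: 118 mm ahead of shank on the same axis; same axes. This end goes in.
- stopwatch: Bystander: black stopwatch, 71 x 60 x 19 mm, flat on the bench. Origin under its middle.
- rubber_bulb: Bystander: red rubber bulb, 48 mm wide, 103 mm high, standing. Origin under its middle.
- sample_tin: Bystander: round aluminium sample tin with lid, 60 mm wide, 40 mm high, standing. Origin under its middle.
Things that resemble listed ones, but are neither listed nor needed, are in the scene too. What is shaped like the tool_dock but orange is not meant.

How it is judged:
By the outcome, as a careful person would: the job done as asked, in the order asked, and still so for the second after the job is handed in, with the robot touching nothing.
It also fails if it takes over 59 s, if anything falls off the work surface, if the arm or the gripper's body presses on something with over 40 N, if the wrist force passes 120 N, or if a joint passes its speed limit or range.

## Working session

There is one attempt and no reset: what is moved stays moved. The work goes in short steps, Python scripts to look and compute and a tool call to move; the robot and the scene stay as the last step left them, time stands still between calls to the robot, and variables do not carry over. Pictures are saved under pics/ and viewed, about 8 in all and at most 12, crops included, and the job is handed in when it is done.

Besides the shell and the picture viewer there is one more tool, called after "Call:" as a command line: name --argument value ..., lists and objects as JSON in quotes. play_rows: Moves the arm, as the interface text tells. Its arguments: {"type":"object","properties":{"moves":{"type":"array"}},"required":["moves"]}

```bash
mkdir -p pics; ls; python3 - <<'E'
from workcell import *
import cv2,numpy as np,pickle
s=observe();print(s);print(hold_point_z)
d={}
for n in("scene","top"):
    d[n]=snapshot(n);cv2.imwrite(f"pics/{n}0.png",d[n]["color"][:,:,::-1]);print(n,d[n]["fx"],d[n]["cx"],d[n]["cy"],d[n]["extrinsics"])
pickle.dump(d,open("s0.pkl","wb"))
E
```

```text
pics
{'t': 0.0, 'qpos': array([ 1.24742129e+00,  3.00481085e-01,  1.52160561e+00,  1.81627189e-05,
        1.32070895e+00, -6.66286082e-02]), 'dq': array([ 0.00109565, -0.00138613,  0.00154318,  0.00026599,  0.00102868,
       -0.00116276]), 'effort': array([ 2.77685757e-06, -5.43509531e+01, -3.61785686e+01, -7.97839857e-05,
        4.06547755e-03,  8.33971467e-05]), 'tool_pos': array([0.13966934, 0.53193228, 0.40410534]), 'orientation': array([ 0.20063221,  1.5616333 , -0.20248492]), 'ft_force': array([-0.08348478,  0.07641238, -0.46281932]), 'wrist_torque': array([-0.01286827,  0.02296852,  0.01326947]), 'grip_width': 0.0854685703068669}
0.1547
scene 497.9433166390029 323.20234758008104 232.80272869789118 [[-0.89211371 -0.28563914  0.350062    0.20881222]
 [-0.45156922  0.53836042 -0.71151479  0.86735519]
 [ 0.01477695 -0.79282933 -0.60926456  0.71053939]
 [ 0.          0.          0.          1.        ]]
top 524.4661730811368 324.46650879810835 240.00629526299826 [[-9.25510332e-04 -9.98967167e-01  4.54284282e-02  5.22067463e-01]
 [-9.99987919e-01  7.05236287e-04 -4.86460270e-03  1.42052807e-01]
 [ 4.82754060e-03 -4.54323817e-02 -9.98955752e-01  1.19642293e+00]
 [ 0.00000000e+00  0.00000000e+00  0.00000000e+00  1.00000000e+00]]
```

View pics/top0.png

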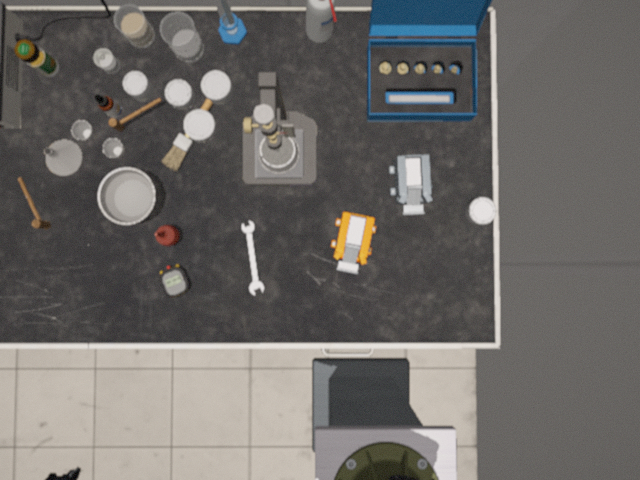

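View pics/scene0.png

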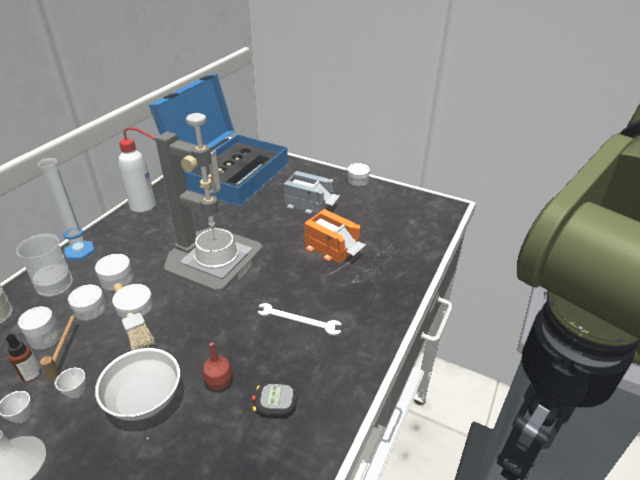

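```bash
cat > h.py <<'E'
import numpy as np,cv2
def ray(c,uv,z):
    E=c["extrinsics"];d=E[:3,:3]@np.array([(uv[0]-c["cx"])/c["fx"],(uv[1]-c["cy"])/c["fy"],1]);o=E[:3,3]
    return o+d*(z-o[2])/d[2]
def proj(c,p):
    E=c["extrinsics"];q=E[:3,:3].T@(np.asarray(p)-E[:3,3]);return np.array([c["fx"]*q[0]/q[2]+c["cx"],c["fy"]*q[1]/q[2]+c["cy"]])
E
python3 - <<'E'
import pickle,numpy as np,cv2
from h import *
d=pickle.load(open("s0.pkl","rb"))
for n,(x0,y0,x1,y1) in(("top",(235,212,275,305)),("scene",(250,295,350,340))):
    c=d[n];g=c["color"].min(2)
    m=np.zeros_like(g);m[y0:y1,x0:x1]=(g[y0:y1,x0:x1]>120)
    k,l,st,_=cv2.connectedComponentsWithStats(m);i=1+st[1:,4].argmax();ys,xs=np.where(l==i)
    P=np.array([ray(c,(x,y),.004)[:2] for x,y in zip(xs,ys)]);
    r=cv2.minAreaRect((P*1000).astype(np.float32));print(n,len(xs),r)
    mu=P.mean(0);a=np.linalg.svd(P-mu)[2][0];a*=np.sign(a[0]);t=(P-mu)@a;s=(P-mu)@[-a[1],a[0]]
    # refine axis by shank centreline
    q=abs(t)<.045;f=np.polyfit(t[q],s[q],1)
    print(mu,a,np.degrees(np.arctan2(a[1],a[0])),t.min(),t.max(),f)
    for lo in np.arange(-.09,.09,.01):
        b=(t>=lo)&(t<lo+.01)
        if b.any():print(round(lo,3),(s[b].min()*1e3).round(1),(s[b].max()*1e3).round(1),end='; ')
    print()
a=cv2.resize(d["top"]["color"][140:225,380:445],None,fx=6,fy=6,interpolation=cv2.INTER_CUBIC)
b=cv2.resize(d["scene"]["color"][165:220,275:345],None,fx=5.5,fy=6,interpolation=cv2.INTER_CUBIC)
o=np.zeros((520,780,3),np.uint8);o[:510,:390]=a;o[:330,390:775]=b
cv2.imwrite("pics/dock.png",o[:,:,::-1])
E
```

```text
top 636 ((536.6412353515625, 302.5278015136719), (170.3390655517578, 36.444332122802734), 9.42275333404541)
[0.53480112 0.30075297] [0.99061646 0.13667123] 7.855270217553371 -0.08321180995411831 0.08743397285321347 [ 4.60976194e-03 -9.36435657e-05]
-0.09 4.0 10.7; -0.08 -18.0 16.5; -0.07 -18.6 17.9; -0.06 -15.3 14.8; -0.05 -8.1 6.5; -0.04 -7.4 7.3; -0.03 -8.0 7.5; -0.02 -7.5 7.2; -0.01 -7.8 7.6; -0.0 -7.6 6.7; 0.01 -6.9 7.8; 0.02 -7.5 7.7; 0.03 -7.3 7.4; 0.04 -7.6 7.8; 0.05 -7.8 8.3; 0.06 -13.5 16.1; 0.07 -14.7 15.8; 0.08 -13.0 14.6; 
scene 711 ((537.0702514648438, 302.1102600097656), (171.33938598632812, 37.768123626708984), 8.955291748046875)
[0.53320853 0.30086854] [0.99037679 0.13839727] 7.955114038929877 -0.08179633221492555 0.08977500869157516 [0.00338862 0.00016116]
-0.09 2.4 9.9; -0.08 -18.3 15.9; -0.07 -19.4 18.4; -0.06 -19.3 15.1; -0.05 -8.1 7.3; -0.04 -7.9 8.1; -0.03 -7.8 7.9; -0.02 -7.6 8.1; -0.01 -7.9 8.3; -0.0 -7.8 8.0; 0.01 -7.6 8.2; 0.02 -7.3 7.7; 0.03 -7.8 8.1; 0.04 -7.6 8.3; 0.05 -7.4 8.5; 0.06 -15.2 16.0; 0.07 -16.3 16.7; 0.08 -16.2 14.5;
```

View pics/dock.png

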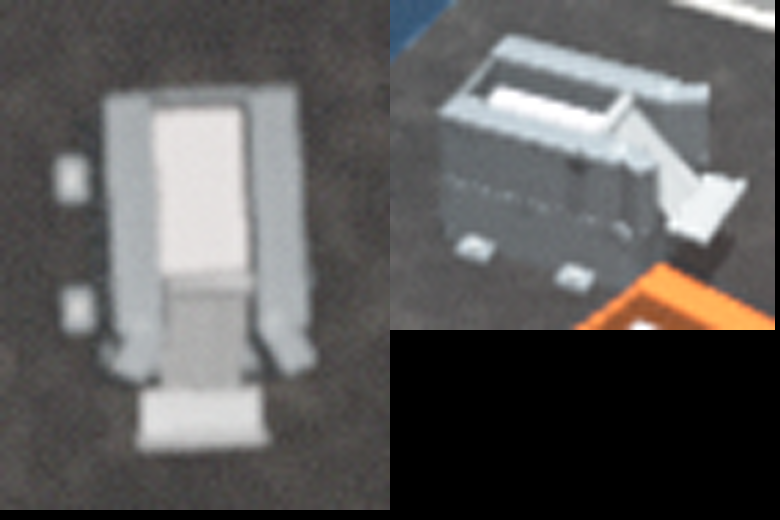

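```bash
python3 - <<'E'
import pickle,numpy as np,cv2
from h import *
c=pickle.load(open("s0.pkl","rb"))["top"];g=cv2.cvtColor(c["color"],cv2.COLOR_RGB2GRAY).astype(float)
np.set_printoptions(precision=4,suppress=True,linewidth=200)
def cross(v,t,rev=False):
    idx=range(len(v)-1)
    if rev: idx=reversed(idx)
    for i in idx:
        if (v[i]<t)!=(v[i+1]<t): return i+(t-v[i])/(v[i+1]-v[i])
L,R=[],[]
for y in range(158,196):
    row=g[y,393:440];L.append((393+cross(row,105),y)) if not(164<=y<=176 or 185<=y<=198) else 0
    R.append((393+cross(row,105,True),y))
def line(P,z):
    Q=np.array([ray(c,p,z)[:2] for p in P]);
    vx,vy,x,y=cv2.fitLine(Q.astype(np.float32),cv2.DIST_HUBER,0,1e-5,1e-5).ravel()
    if abs(vx)>abs(vy): s=np.sign(vx)
    else:s=np.sign(vy)
    e=(Q-[x,y])@[-vy,vx]; return (x,y),(vx*s,vy*s),np.degrees(np.arctan2(vy*s,vx*s)),np.std(e)*1e3
print("L",line(L,.062));print("R",line(R,.062))
B=[(x,145+cross(g[145:165,x],105)) for x in range(400,428)];print("back",line(B,.062))
F=[(x,200+cross(g[200:222,x],135,True)) for x in range(405,423)];print("lipfront",line(F,.027))
for y in (207,209,211):
    r=g[y,396:432];a,b=396+cross(r,135),396+cross(r,135,True);print("lip",ray(c,(a,y),.029),ray(c,(b,y),.029))
for y in range(160,185,4):
    r=g[y,400:428];a,b=400+cross(r,200),400+cross(r,200,True);print("roof",ray(c,(a,y),.045)[:2],ray(c,(b,y),.045)[:2])
E
```

```text
L ((np.float32(0.7212822), np.float32(-0.022095125)), (np.float32(0.9991771), np.float32(0.040560003)), np.float32(2.3245547), np.float64(0.11798409635388822))
R ((np.float32(0.70834416), np.float32(-0.095006876)), (np.float32(0.99899507), np.float32(0.04482014)), np.float32(2.5688653), np.float64(0.5740827668583706))
back ((np.float32(0.76163656), np.float32(-0.05694835)), (np.float32(-0.047520097), np.float32(0.99887025)), np.float32(92.723724), np.float64(0.44711537376648447))
lipfront ((np.float32(0.63300365), np.float32(-0.06012447)), (np.float32(-0.039960545), np.float32(0.99920124)), np.float32(92.290184), np.float64(0.13091781231188968))
lip [ 0.6489 -0.0386  0.029 ] [ 0.6489 -0.0848  0.029 ]
lip [ 0.6444 -0.0386  0.029 ] [ 0.6444 -0.0848  0.029 ]
lip [ 0.6399 -0.0384  0.029 ] [ 0.6399 -0.0854  0.029 ]
roof [ 0.7517 -0.0426] [ 0.7517 -0.0736]
roof [ 0.7428 -0.0424] [ 0.7428 -0.0737]
roof [ 0.7338 -0.0439] [ 0.7338 -0.0738]
roof [ 0.7249 -0.0448] [ 0.7249 -0.0741]
roof [ 0.716  -0.0441] [ 0.716  -0.0752]
roof [ 0.7071 -0.0443] [ 0.7071 -0.0755]
roof [ 0.6982 -0.0446] [ 0.6982 -0.0746]
```

```bash
cat >> h.py <<'E'
from scipy.spatial.transform import Rotation as Ro
from workcell import observe,hold_point_z
np.set_printoptions(precision=4,suppress=True,linewidth=200)
def go(pos=None,yaw=None,pitch=0.,show=True):
    """yaw/pitch deg of spanner-direction axis; prints turn (units of 8deg, tool axes) and shift (units 30mm, in CURRENT tool axes and in TARGET tool axes)"""
    s=observe();R=Ro.from_rotvec(s["orientation"]).as_matrix()
    print("t",s["t"],"tcp",s["tool_pos"],"F",s["ft_force"],"T",s["wrist_torque"],"w",round(s["grip_width"],4))
    print("axes x",R[:,0],"y",R[:,1],"z",R[:,2])
    Rt=R
    if yaw is not None:
        a=np.radians(yaw);p=np.radians(pitch);f=np.array([np.cos(a)*np.cos(p),np.sin(a)*np.cos(p),np.sin(p)])
        y=np.array([-np.sin(a),np.cos(a),0]);
        if y@R[:,1]<0:y=-y
        x=np.cross(y,f) ; x=x if x[2]<0 else -x
        Rt=np.c_[x,y,np.cross(x,y)]
        print("turn units",np.degrees(Ro.from_matrix(R.T@Rt).as_rotvec())/8)
    if pos is not None:
        d=np.asarray(pos)-s["tool_pos"];print("shift units cur",R.T@d/.03,"target axes",Rt.T@d/.03)
    return s,R
E
python3 - <<'E'
from h import *
go([.5043,.2965,.26],8.13)
E
```

```text
t 0.1 tcp [0.1397 0.5319 0.4042] F [ 0.5911  0.2825 -0.3437] T [-0.0241  0.0279  0.0108] w 0.0854
axes x [-0.0003 -0.001  -1.    ] y [ 0.254   0.9672 -0.0011] z [ 0.9672 -0.254  -0.0001]
turn units [-2.8555 -0.002   0.0074]
shift units cur [ 4.8098 -4.4982 13.7488] target axes [ 4.806  -9.4876 10.9218]
```

Call:
play_rows --moves '[-0.2, 0, 0, 0, -0.95, 0, 0, -0.2, 0, 0, 0, -0.95, 0, 0, -0.2, 0, 0, 0, -0.95, 0, 0, -0.2, 0.3, -0.59, 0.68, 0, 0, 0, -0.2, 0.3, -0.59, 0.68, 0, 0, 0, -0.2, 0.3, -0.59, 0.68, 0, 0, 0, -0.2, 0.3, -0.59, 0.68, 0, 0, 0, -0.2, 0.3, -0.59, 0.68, 0, 0, 0, -0.2, 0.3, -0.59, 0.68, 0, 0, 0, -0.2, 0.3, -0.59, 0.68, 0, 0, 0, -0.2, 0.3, -0.59, 0.68, 0, 0, 0, -0.2, 0.3, -0.59, 0.68, 0, 0, 0, -0.2, 0.3, -0.59, 0.68, 0, 0, 0, -0.2, 0.3, -0.59, 0.68, 0, 0, 0, -0.2, 0.3, -0.59, 0.68, 0, 0, 0, -0.2, 0.3, -0.59, 0.68, 0, 0, 0, -0.2, 0.3, -0.59, 0.68, 0, 0, 0, -0.2, 0.3, -0.59, 0.68, 0, 0, 0, -0.2, 0.3, -0.59, 0.68, 0, 0, 0]'

```text
t: 2.0
tool_pos: [0.5035, 0.2967, 0.26]
orientation: [-0.111, 1.569, 0.111]
ft_force: [0.8, -0.2, 0.5]
grip_width: 0.0513
```

Call:
play_rows --moves '[-0.2, 0, 0, 0, 0, 0, 0, -0.2, 0, 0, 0, 0, 0, 0]'

```text
t: 2.2
tool_pos: [0.5026, 0.2973, 0.2602]
orientation: [-0.11, 1.569, 0.11]
ft_force: [-1.0, -0.2, 0.4]
grip_width: 0.0513
```

```bash
python3 - <<'E'
from h import *
go([.5043,.2965,.176],8.13)
E
```

```text
t 2.2 tcp [0.5026 0.2973 0.2602] F [-1.0004 -0.2253  0.364 ] T [0.0181 0.0079 0.0226] w 0.0513
axes x [-0.0011 -0.0004 -1.    ] y [-0.1398  0.9902 -0.0003] z [ 0.9902  0.1398 -0.0011]
turn units [-0.0119 -0.0082  0.0019]
shift units cur [ 2.8066 -0.0334  0.0541] target axes [ 2.8067 -0.0343  0.0509]
```

Call:
play_rows --moves '[-0.2, 0.5, -0.03, 0.05, 0, 0, 0, -0.2, 0.5, 0, 0, 0, 0, 0, -0.2, 0.5, 0, 0, 0, 0, 0, -0.2, 0.5, 0, 0, 0, 0, 0, -0.2, 0.4, 0, 0, 0, 0, 0, -0.2, 0.3, 0, 0, 0, 0, 0, -0.2, 0.16, 0, 0, 0, 0, 0, -0.2, 0, 0, 0, 0, 0, 0, -0.2, 0, 0, 0, 0, 0, 0]'

```text
t: 3.1
tool_pos: [0.5044, 0.2969, 0.1753]
orientation: [-0.111, 1.567, 0.111]
ft_force: [-0.4, 0.3, 0.0]
grip_width: 0.0512
```

Call:
play_rows --moves '[0.3, 0, 0, 0, 0, 0, 0, 0.6, 0, 0, 0, 0, 0, 0, 1, 0, 0, 0, 0, 0, 0, 1, 0, 0, 0, 0, 0, 0, 1, 0, 0, 0, 0, 0, 0, 1, 0, 0, 0, 0, 0, 0]'

```text
t: 3.7
tool_pos: [0.5044, 0.2969, 0.1754]
orientation: [-0.111, 1.567, 0.111]
ft_force: [-0.5, -0.1, 5.7]
grip_width: 0.009
```

Call:
play_rows --moves '[1, 0, 0, 0, 0, 0, 0, 1, 0, 0, 0, 0, 0, 0, 1, 0, 0, 0, 0, 0, 0]'

```text
t: 4.0
tool_pos: [0.5044, 0.2969, 0.1754]
orientation: [-0.111, 1.567, 0.111]
ft_force: [-1.9, -0.4, 6.0]
grip_width: 0.009
```

```bash
python3 - <<'E'
from h import *
go([.5043,.2965,.2],8.13)
from workcell import snapshot
import pickle
c=snapshot("scene");u=proj(c,[.52,.297,.03]).astype(int);print(u)
im=c["color"][u[1]-110:u[1]+60,u[0]-110:u[0]+110];cv2.imwrite("pics/g.png",cv2.resize(im,None,fx=3.4,fy=3.4,interpolation=cv2.INTER_CUBIC)[:,:,::-1])
E
```

```text
t 4.0 tcp [0.5044 0.2969 0.1754] F [-1.9496 -0.3997  6.0398] T [-0.1522  0.2143 -0.0117] w 0.009
axes x [ 0.0007  0.0003 -1.    ] y [-0.1407  0.99    0.0002] z [0.99   0.1407 0.0007]
turn units [-0.005   0.005  -0.0017]
shift units cur [-0.8185 -0.0122 -0.0041] target axes [-0.8185 -0.0124 -0.0047]
[307 309]
```

View pics/g.png

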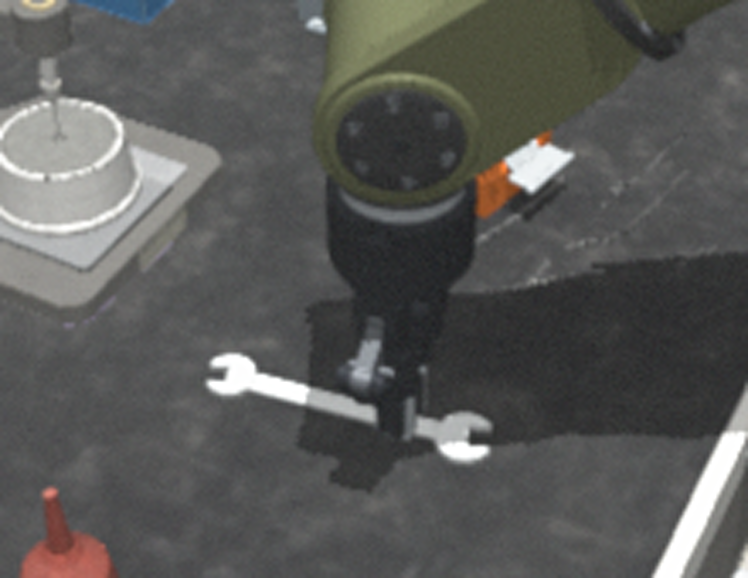

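Call:
play_rows --moves '[1, -0.1, 0, 0, 0, 0, 0, 1, -0.2, 0, 0, 0, 0, 0, 1, -0.4, 0, 0, 0, 0, 0, 1, -0.5, 0, 0, 0, 0, 0, 1, -0.5, 0, 0, 0, 0, 0, 1, -0.5, 0, 0, 0, 0, 0, 1, -0.5, 0, 0, 0, 0, 0, 1, -0.5, 0, 0, 0, 0, 0, 1, -0.3, 0, 0, 0, 0, 0, 1, 0, 0, 0, 0, 0, 0, 1, 0, 0, 0, 0, 0, 0]'

```text
t: 5.15
tool_pos: [0.5042, 0.2967, 0.2795]
orientation: [-0.111, 1.568, 0.111]
ft_force: [1.7, -0.4, -1.5]
grip_width: 0.009
```

```bash
python3 - <<'E'
from h import *
from workcell import snapshot
import pickle
# waypoint above, aligned with dock: tip 40mm before lip (dock x=-60) -> shank at -178
f=np.array([np.cos(np.radians(2.4)),np.sin(np.radians(2.4))]);m=np.array([.660,-.0608])
s=m-.178*f;print(s)
st,R=go([s[0],s[1],.28],2.4)
c=snapshot("scene");t=snapshot("top")
sh=st["tool_pos"]+R[:,0]*.173;tip=sh+R[:,2]*.118
for k in(c,t):print(proj(k,sh),proj(k,tip))
a=proj(c,sh).astype(int);
im=c["color"][a[1]-90:a[1]+60,a[0]-130:a[0]+70];cv2.imwrite("pics/g2.png",cv2.resize(im,None,fx=3.8,fy=3.8,interpolation=cv2.INTER_CUBIC)[:,:,::-1]);print(a-[130,90])
pickle.dump((c,t,st),open("s1.pkl","wb"))
E
```

```text
[ 0.4822 -0.0683]
t 5.15 tcp [0.5042 0.2967 0.2795] F [ 1.6633 -0.426  -1.4605] T [ 0.0104 -0.0121  0.0213] w 0.009
axes x [-0.0005 -0.0002 -1.    ] y [-0.1406  0.9901 -0.0002] z [ 0.9901  0.1406 -0.0005]
turn units [ 0.7105 -0.0034  0.0014]
shift units cur [ -0.012  -11.942   -2.4384] target axes [ -0.0152 -12.1248  -1.2437]
[314.8692 282.3417] [253.7722 267.3517]
[247.3362 272.5935] [239.6911 216.4141]
[184 192]
```

View pics/g2.png

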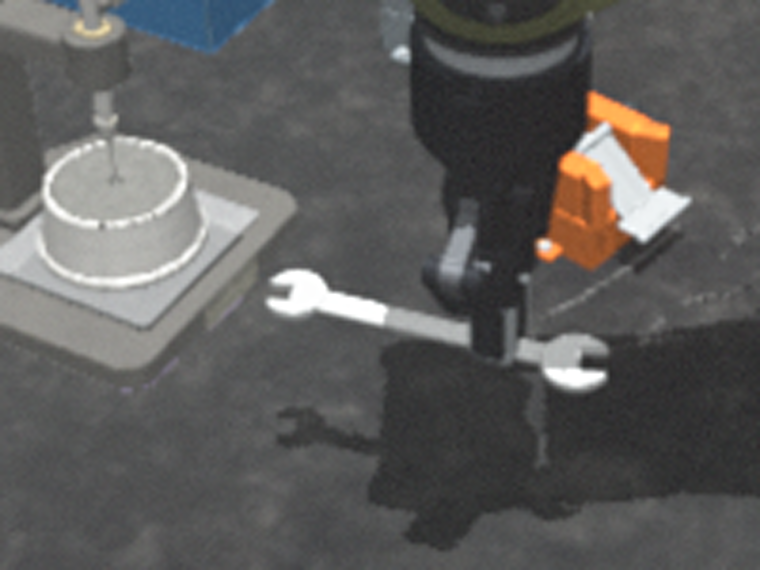

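```bash
python3 - <<'E'
from h import *
import pickle
c,t,st=pickle.load(open("s1.pkl","rb"))
R=Ro.from_rotvec(st["orientation"]).as_matrix();f=R[:,2];n=R[:,1];o=st["tool_pos"]
g=c["color"].min(2)
H=[]
for u in range(254,305,3):
    col=g[255:292,u];th=95;r=np.where(col>th)[0]
    if not len(r):continue
    v=255+(r.min()+r.max())/2
    E=c["extrinsics"];d=E[:3,:3]@np.array([(u-c["cx"])/c["fx"],(v-c["cy"])/c["fy"],1]);q=E[:3,3];k=((o-q)@n)/(d@n);p=q+d*k
    H.append(((p-o)@f,p[2]-o[2]));print(u,len(r),np.array(H[-1])*1e3)
g=t["color"].min(2);ys,xs=np.where(g[205:262,225:262]>120);print(ys.min()+205)
zz=o[2]-.1724
P=np.array([ray(t,(x+225,y+205),zz)-o for x,y in zip(xs,ys)]);print("top: max along",(P@f).max(),"lat of tip",[((P@n)[(P@f)>.09]).min(),((P@n)[(P@f)>.09]).max()],"shank lat",(P@n)[((P@f)>.05)&((P@f)<.085)].mean())
E
```

```text
254 14 [ 117.4674 -172.0451]
257 13 [ 111.7255 -175.1792]
260 16 [ 105.4648 -170.877 ]
263 15 [  99.5797 -171.5281]
266 16 [  92.8938 -158.7537]
269 12 [  86.955  -156.9991]
272 8 [  81.942  -172.2435]
275 7 [  76.0571 -171.6634]
278 7 [  70.2502 -172.3088]
281 8 [  64.4074 -171.7304]
284 8 [  58.6323 -172.3737]
287 7 [  52.8312 -171.797 ]
290 8 [  47.0532 -171.2226]
293 8 [  41.3277 -171.8632]
296 7 [  35.5907 -171.2905]
299 10 [  29.6214 -155.1872]
302 18 [  23.9038 -147.6154]
216
top: max along 0.11810538602550938 lat of tip [np.float64(-0.015913669516442564), np.float64(0.015800651236665245)] shank lat -0.0002507186163034417
```

Call:
play_rows --moves '[1, 0, 0, -0.3, 0.24, 0, 0, 1, 0, 0, -0.6, 0.24, 0, 0, 1, 0, 0, -0.34, 0.23, 0, 0, 1, 0, -0.4, 0, 0, 0, 0, 1, 0, -0.8, 0, 0, 0, 0, 1, 0, -0.9, 0, 0, 0, 0, 1, 0, -0.9, 0, 0, 0, 0, 1, 0, -0.9, 0, 0, 0, 0, 1, 0, -0.9, 0, 0, 0, 0, 1, 0, -0.9, 0, 0, 0, 0, 1, 0, -0.9, 0, 0, 0, 0, 1, 0, -0.9, 0, 0, 0, 0, 1, 0, -0.9, 0, 0, 0, 0, 1, 0, -0.9, 0, 0, 0, 0, 1, 0, -0.9, 0, 0, 0, 0, 1, 0, -0.9, 0, 0, 0, 0, 1, 0, -0.6, 0, 0, 0, 0, 1, 0, -0.3, 0, 0, 0, 0, 1, 0, 0, 0, 0, 0, 0]'

```text
t: 7.15
tool_pos: [0.4824, -0.0678, 0.2796]
orientation: [-0.032, 1.571, 0.032]
ft_force: [0.7, 0.1, -0.5]
grip_width: 0.0089
```

```bash
cat >> h.py <<'E'
YAW=2.4
F=np.array([np.cos(np.radians(YAW)),np.sin(np.radians(YAW)),0]);M=np.array([.660,-.0608,0])
def tcp_for(x,z,lat=0.):  # tip in dock frame -> TCP (level spanner)
    return M+(x-.118)*F+lat*np.array([-F[1],F[0],0])+[0,0,z+.172]
def tip():
    s=observe();R=Ro.from_rotvec(s["orientation"]).as_matrix();p=s["tool_pos"]+R[:,0]*.172+R[:,2]*.118-M
    print("tip dock x,lat,z mm",p@F*1e3,(p@[-F[1],F[0],0])*1e3,p[2]*1e3)
E
python3 - <<'E'
from h import *
go(tcp_for(-.050,.060),2.4);tip()
E
```

```text
t 7.15 tcp [ 0.4824 -0.0678  0.2796] F [ 0.6856  0.1036 -0.4595] T [0.0329 0.0399 0.0068] w 0.0089
axes x [-0.0004  0.     -1.    ] y [-0.0408  0.9992  0.    ] z [ 0.9992  0.0408 -0.0004]
turn units [-0.0075 -0.0027 -0.0003]
shift units cur [ 1.5881 -0.0134  0.3243] target axes [ 1.5882 -0.0137  0.3237]
tip dock x,lat,z mm -59.776606593361954 0.2958390159455019 107.60059691469058
```

Call:
play_rows --moves '[1, 0.3, 0, 0, 0, 0, 0, 1, 0.5, 0, 0, 0, 0, 0, 1, 0.5, 0, 0, 0, 0, 0, 1, 0.5, 0, 0, 0, 0, 0, 1, 0.5, 0, 0, 0, 0, 0, 1, 0.4, 0, 0, 0, 0, 0, 1, 0.3, 0, 0.15, 0, 0, 0, 1, 0.12, 0, 0, 0, 0, 0, 1, 0, 0, 0, 0, 0, 0, 1, 0, 0, 0, 0, 0, 0]'

```text
t: 8.15
tool_pos: [0.4871, -0.0666, 0.1866]
orientation: [-0.033, 1.57, 0.033]
ft_force: [-0.4, -0.2, -0.5]
grip_width: 0.0091
```

```bash
python3 - <<'E'
from h import *
from workcell import snapshot
go(tcp_for(-.014,.014),2.4);tip()
c=snapshot("scene");t=snapshot("top")
def crop(k,p,w,h,s):
    a=proj(k,p).astype(int);x0,y0=a[0]-w//2,a[1]-h//2;print(x0,y0,s);return cv2.resize(k["color"][y0:y0+h,x0:x0+w],None,fx=s,fy=s,interpolation=cv2.INTER_CUBIC)
A=crop(c,M+[-.02,0,.03],80,90,5);B=crop(t,M+[-.02,0,.03],80,90,5)
cv2.imwrite("pics/d2.png",np.hstack([A,B])[:,:,::-1])
for k in(c,t):
  print([proj(k,M+F*x+[0,0,z]).round(1) for x,z in((-.024,.025),(0,.03),(-.055,.014))])
E
```

```text
t 8.15 tcp [ 0.4871 -0.0666  0.1866] F [-0.4447 -0.173  -0.4588] T [-0.0327 -0.0407 -0.036 ] w 0.0091
axes x [ 0.0006 -0.0001 -1.    ] y [-0.0421  0.9991 -0.0001] z [0.9991 0.0421 0.0006]
turn units [0.0013 0.0042 0.0009]
shift units cur [ 0.0222 -0.0482  1.367 ] target axes [ 0.0214 -0.0479  1.3671]
tip dock x,lat,z mm -54.910603405620215 1.436353660254068 14.710662704804825
293 153 5
372 165 5
[array([334.7, 200.9]), array([325.9, 196.9]), array([346.1, 207.7])]
[array([412.8, 212.9]), array([412.6, 202. ]), array([412.6, 227. ])]
```

View pics/d2.png

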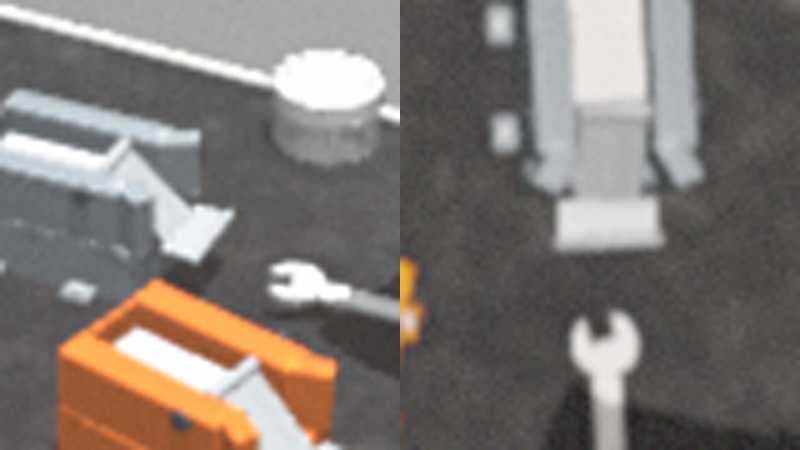

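Call:
play_rows --moves '[1, 0.02, -0.045, 0.2, 0, 0, 0, 1, 0, 0, 0.3, 0, 0, 0, 1, 0, 0, 0.3, 0, 0, 0, 1, 0, 0, 0.3, 0, 0, 0, 1, 0, 0, 0.26, 0, 0, 0, 1, 0, 0, 0, 0, 0, 0, 1, 0, 0, 0, 0, 0, 0]'

```text
t: 8.95
tool_pos: [0.5277, -0.0662, 0.1855]
orientation: [-0.033, 1.571, 0.033]
ft_force: [0.1, 0.1, -0.6]
grip_width: 0.0091
```

```bash
python3 - <<'E'
from h import *
go(tcp_for(-.014,.024),2.4);tip()
E
```

```text
t 8.95 tcp [ 0.5277 -0.0662  0.1855] F [ 0.0768  0.1167 -0.5747] T [ 0.0456  0.0239 -0.0071] w 0.0091
axes x [-0.0004  0.0001 -1.    ] y [-0.0422  0.9991  0.0001] z [ 0.9991  0.0422 -0.0004]
turn units [ 0.0021 -0.003  -0.0005]
shift units cur [-0.351  -0.0044  0.0126] target axes [-0.351  -0.0045  0.0127]
tip dock x,lat,z mm -14.45391332616434 0.1806801954556073 13.419007874234484
```

Call:
play_rows --moves '[1, -0.1, 0, 0, 0, 0, 0, 1, -0.1, 0, 0, 0, 0, 0, 1, -0.1, 0, 0, 0, 0, 0, 1, -0.1, 0, 0, 0, 0, 0, 1, -0.1, 0, 0, 0, 0, 0, 1, 0, 0, 0, 0, 0, 0]'

```text
t: 9.55
tool_pos: [0.5277, -0.0663, 0.201]
orientation: [-0.033, 1.571, 0.033]
ft_force: [-0.9, -0.0, -2.0]
grip_width: 0.009
```

Call:
play_rows --moves '[1, -0.1, 0, 0, 0, 0, 0, 1, -0.1, 0, 0, 0, 0, 0, 1, -0.1, 0, 0, 0, 0, 0, 1, -0.1, 0, 0, 0, 0, 0, 1, 0, 0, 0, 0, 0, 0, 1, 0, 0, 0, 0, 0, 0]'

```text
t: 10.15
tool_pos: [0.5277, -0.0663, 0.2127]
orientation: [-0.033, 1.571, 0.033]
ft_force: [-1.0, -0.5, -2.7]
grip_width: 0.009
```

```bash
python3 - <<'E'
from h import *
from workcell import snapshot
go(tcp_for(-.014,.040),2.4);tip()
c=snapshot("scene");t=snapshot("top")
def crop(k,p,w,h,s):
    a=proj(k,p).astype(int);x0,y0=a[0]-w//2,a[1]-h//2;print(x0,y0,s);return cv2.resize(k["color"][y0:y0+h,x0:x0+w],None,fx=s,fy=s,interpolation=cv2.INTER_CUBIC)
A=crop(c,M+[-.05,0,.03],100,90,6)
cv2.imwrite("pics/d3.png",A[:,:,::-1])
import pickle;pickle.dump((c,t),open("s2.pkl","wb"))
for x in(-.014,-.04,-.06,-.08):print(x,proj(c,M+F*x+[0,0,.040]))
E
```

```text
t 10.15 tcp [ 0.5277 -0.0663  0.2127] F [-1.0474 -0.5181 -2.705 ] T [-0.0273  0.517  -0.0296] w 0.009
axes x [-0.0001  0.     -1.    ] y [-0.042   0.9991  0.    ] z [ 0.9991  0.042  -0.0001]
turn units [ 0.0008 -0.0004 -0.    ]
shift units cur [ 0.0224 -0.003   0.0137] target axes [ 0.0224 -0.003   0.0137]
tip dock x,lat,z mm -14.42263017019026 0.10264896891234865 40.6649137812695
294 157 6
-0.014 [331.1255 194.815 ]
-0.04 [340.8863 197.3576]
-0.06 [348.4861 199.3372]
-0.08 [356.1669 201.338 ]
```

View pics/d3.png

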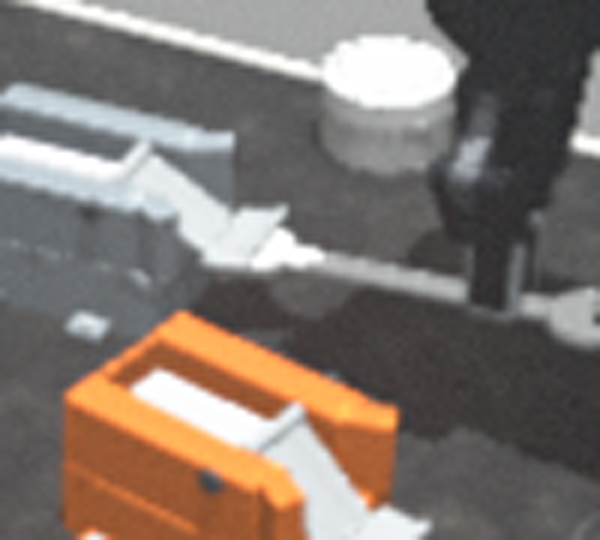

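```bash
cat >> h.py <<'E'
def slope(c,u0,u1):
    s=observe();R=Ro.from_rotvec(s["orientation"]).as_matrix();n=R[:,1];o=s["tool_pos"];g=c["color"].min(2);H=[]
    for u in range(u0,u1,2):
        E=c["extrinsics"]
        v0=int(proj(c,o+R[:,0]*.172+R[:,2]*.06)[1]);col=g[v0-16:v0+16,u]
        for th in(100,):
            r=np.where(col>th)[0]
            if not len(r) or len(r)>11: continue
            v=v0-16+(r.min()+r.max())/2
            d=E[:3,:3]@np.array([(u-c["cx"])/c["fx"],(v-c["cy"])/c["fy"],1]);q=E[:3,3];p=q+d*((o-q)@n)/(d@n)
            H.append(((p-o)@F*1e3,(p[2]-o[2])*1e3,len(r)))
    H=np.array(H);print(H.round(1).tolist());print("slope",np.polyfit(H[:,0],H[:,1],1))
E
python3 - <<'E'
from h import *
import pickle
c,t=pickle.load(open("s2.pkl","rb"))
slope(c,348,372)
E
```

```text
[[73.4, -177.7, 5.0], [68.2, -176.2, 5.0], [64.2, -153.4, 7.0], [59.1, -153.4, 7.0], [54.0, -151.9, 7.0], [49.0, -150.5, 7.0], [43.9, -150.5, 7.0], [38.9, -149.1, 6.0], [33.9, -147.7, 6.0], [27.0, -172.8, 5.0], [21.9, -172.8, 4.0], [18.9, -146.2, 8.0]]
slope [  -0.1667 -150.8315]
```

```bash
cat >> h.py <<'E'
def slope(c,a0=.022,a1=.085):
    s=observe();R=Ro.from_rotvec(s["orientation"]).as_matrix();n=R[:,1];o=s["tool_pos"];g=cv2.GaussianBlur(c["color"].min(2),(1,1),0).astype(float);H=[]
    E=c["extrinsics"];b=o+R[:,0]*.172
    ua,va=proj(c,b+R[:,2]*a0);ub,vb=proj(c,b+R[:,2]*a1)
    for u in range(int(ub)+1,int(ua)):
        v0=int(round(va+(vb-va)*(u-ua)/(ub-ua)))+1
        w=np.clip(g[v0-5:v0+7,u]-85,0,None)
        if w.sum()==0:continue
        v=v0-5+(w*np.arange(12)).sum()/w.sum()
        d=E[:3,:3]@np.array([(u-c["cx"])/c["fx"],(v-c["cy"])/c["fy"],1]);q=E[:3,3];p=q+d*((o-q)@n)/(d@n)
        H.append(((p-o)@F*1e3,(p[2]-o[2])*1e3))
    H=np.array(H);P=np.polyfit(H[:,0],H[:,1],1);P=np.polyfit(*H[abs(np.polyval(P,H[:,0])-H[:,1])<1.5].T,1)
    print(H.round(1).tolist());print("slope",P,"tip dz",np.polyval(P,118))
E
python3 - <<'E'
from h import *
import pickle
c,t=pickle.load(open("s2.pkl","rb"))
slope(c)
E
```

```text
[[84.0, -176.4], [81.4, -175.4], [78.8, -175.1], [76.1, -175.4], [73.4, -176.3], [70.9, -175.3], [68.2, -175.4], [65.7, -174.9], [63.0, -175.2], [60.5, -174.7], [57.9, -174.3], [55.3, -173.6], [52.7, -173.3], [50.2, -173.3], [47.6, -173.5], [45.0, -173.0], [42.4, -173.4], [39.8, -173.8], [37.2, -173.9], [34.7, -173.5], [32.1, -173.1], [29.6, -173.1], [27.0, -173.3], [24.5, -173.1]]
slope [  -0.0526 -171.4251] tip dz -177.63506222187297
```

Call:
play_rows --moves '[1, 0, 0, -0.1, 0, -0.13, 0, 1, 0, 0, -0.1, 0, -0.13, 0, 1, 0, 0, -0.1, 0, -0.13, 0, 1, 0, 0, 0, 0, 0, 0, 1, 0, 0, 0, 0, 0, 0]'

```text
t: 10.75
tool_pos: [0.5187, -0.0667, 0.2126]
orientation: [-0.032, 1.516, 0.034]
ft_force: [-2.4, 0.6, -2.8]
grip_width: 0.0092
```

```bash
python3 - <<'E'
from h import *
from workcell import snapshot
go();tip()
slope(snapshot("scene"))
E
```

```text
t 10.75 tcp [ 0.5187 -0.0667  0.2126] F [-2.4388  0.557  -2.7583] T [0.0059 0.8195 0.0119] w 0.0092
axes x [ 0.0542  0.0023 -0.9985] y [-0.042   0.9991  0.    ] z [0.9976 0.0419 0.0542]
tip dock x,lat,z mm -14.298366344686041 0.07949729715799662 47.21152299835547
[[93.1, -172.8], [90.5, -172.9], [87.9, -172.6], [85.2, -172.8], [82.6, -172.9], [80.0, -172.3], [77.4, -172.0], [74.9, -171.2], [72.2, -171.6], [69.6, -172.4], [67.0, -172.8], [64.4, -172.4], [61.8, -172.0], [59.3, -171.7], [56.7, -171.9], [54.1, -171.4], [51.5, -171.3], [49.0, -171.5], [46.4, -171.2], [43.8, -171.2], [41.3, -171.3], [38.7, -171.6], [36.2, -171.4]]
slope [  -0.0285 -170.1199] tip dz -173.48362461266092
```

Call:
play_rows --moves '[1, 0.005, 0, 0.1, 0, 0, 0, 1, 0.005, 0, 0.1, 0, 0, 0, 1, 0.005, 0, 0.1, 0, 0, 0, 1, 0.005, 0, 0.1, 0, 0, 0, 1, 0, 0, 0, 0, 0, 0]'

```text
t: 11.3
tool_pos: [0.5312, -0.0661, 0.2127]
orientation: [-0.032, 1.515, 0.034]
ft_force: [0.3, 0.5, -2.2]
grip_width: 0.0086
```

Call:
play_rows --moves '[1, 0.005, 0, 0.1, 0, 0, 0, 1, 0.005, 0, 0.1, 0, 0, 0, 1, 0.005, 0, 0.1, 0, 0, 0, 1, 0, 0, 0, 0, 0, 0]'

```text
t: 11.7
tool_pos: [0.5401, -0.0657, 0.2126]
orientation: [-0.032, 1.516, 0.034]
ft_force: [1.0, 0.1, -2.3]
grip_width: 0.0089
```

```bash
python3 - <<'E'
from h import *
from workcell import snapshot
go();tip()
c=snapshot("scene");slope(c)
a=proj(c,M+[-.04,0,.03]).astype(int);cv2.imwrite("pics/d4.png",cv2.resize(c["color"][a[1]-45:a[1]+45,a[0]-50:a[0]+50],None,fx=6,fy=6,interpolation=cv2.INTER_CUBIC)[:,:,::-1])
E
```

```text
t 11.7 tcp [ 0.5401 -0.0657  0.2126] F [ 0.9746  0.0857 -2.3313] T [-0.0654  0.3108  0.0257] w 0.0089
axes x [ 0.0548  0.0022 -0.9985] y [-0.0421  0.9991 -0.0001] z [0.9976 0.042  0.0549]
tip dock x,lat,z mm 7.287578693508492 0.08147507129557229 47.38056498369167
[[93.3, -165.0], [90.7, -164.1], [88.0, -166.3], [85.3, -167.1], [82.6, -168.7], [79.9, -170.2], [77.3, -169.7], [74.6, -170.2], [71.9, -170.8], [69.3, -171.8], [66.7, -171.3], [64.0, -171.3], [61.4, -171.3], [58.8, -170.9], [56.2, -170.6], [53.6, -170.7], [51.0, -170.4], [48.4, -170.3], [45.8, -170.7], [43.2, -170.4], [40.7, -170.3], [38.1, -170.3], [35.5, -170.8]]
slope [   0.0431 -172.6021] tip dz -167.5196584587028
```

View pics/d4.png

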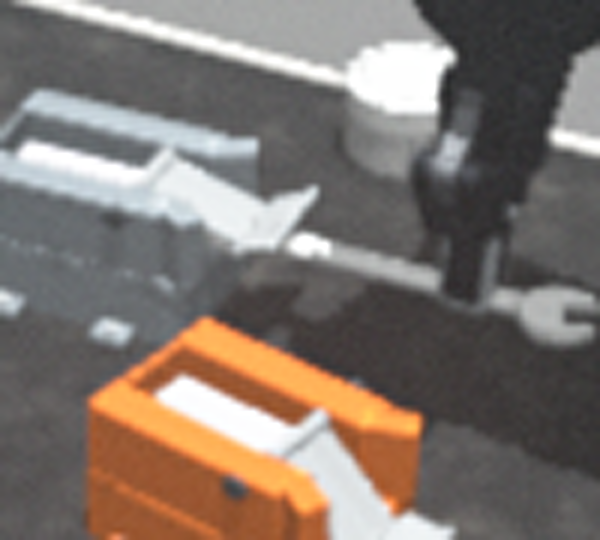

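Call:
play_rows --moves '[1, 0.02, 0, 0.1, 0, 0, 0, 1, 0.02, 0, 0.1, 0, 0, 0, 1, 0.02, 0, 0.1, 0, 0, 0, 1, 0, 0, 0, 0, 0, 0]'

```text
t: 12.15
tool_pos: [0.5492, -0.0654, 0.2113]
orientation: [-0.032, 1.516, 0.034]
ft_force: [-0.1, 0.2, -2.2]
grip_width: 0.0092
```

Call:
play_rows --moves '[1, 0.025, 0, 0.08, 0, 0, 0, 1, 0.025, 0, 0.08, 0, 0, 0, 1, 0.025, 0, 0.08, 0, 0, 0, 1, 0, 0, 0, 0, 0, 0]'

```text
t: 12.55
tool_pos: [0.5564, -0.0651, 0.2093]
orientation: [-0.032, 1.516, 0.034]
ft_force: [-0.0, -0.1, -3.1]
grip_width: 0.0094
```

```bash
python3 - <<'E'
from h import *
from workcell import snapshot
go();tip()
c=snapshot("scene");slope(c,.022,.070)
E
```

```text
t 12.55 tcp [ 0.5564 -0.0651  0.2093] F [-0.016  -0.1156 -3.0973] T [-0.0221  0.3001  0.0173] w 0.0094
axes x [ 0.0545  0.0023 -0.9985] y [-0.042   0.9991 -0.    ] z [0.9976 0.042  0.0546]
tip dock x,lat,z mm 23.510361177968203 0.07880829183102879 44.04318770365748
[[76.9, -164.8], [74.2, -164.9], [71.6, -164.8], [68.8, -168.0], [66.1, -169.5], [63.4, -171.0], [60.8, -170.8], [58.1, -170.8], [55.5, -170.4], [52.9, -170.4], [50.2, -170.3], [47.6, -170.2], [45.0, -170.2], [42.4, -170.2], [39.7, -170.6], [37.1, -170.8], [34.5, -171.0]]
slope [   0.0698 -173.4925] tip dz -165.25433225881335
```

Call:
play_rows --moves '[1, 0.02, 0, 0.07, 0, 0, 0, 1, 0.02, 0, 0.07, 0, 0, 0, 1, 0.02, 0, 0.07, 0, 0, 0, 1, 0.01, 0, 0.07, 0, 0, 0, 1, 0, 0, 0, 0, 0, 0]'

```text
t: 13.1
tool_pos: [0.5649, -0.0647, 0.2078]
orientation: [-0.032, 1.516, 0.034]
ft_force: [0.8, -0.4, -2.1]
grip_width: 0.0089
```

Call:
play_rows --moves '[1, 0.005, 0, 0.05, 0, 0, 0, 1, 0.003, 0, 0.05, 0, 0, 0, 1, 0, 0, 0, 0, 0, 0]'

```text
t: 13.4
tool_pos: [0.5678, -0.0646, 0.2078]
orientation: [-0.032, 1.516, 0.034]
ft_force: [-0.8, -0.1, -2.2]
grip_width: 0.009
```

```bash
python3 - <<'E'
from h import *
from workcell import snapshot
go();tip()
E
```

```text
t 13.4 tcp [ 0.5678 -0.0646  0.2078] F [-0.8286 -0.1436 -2.2437] T [-0.0106  0.3195 -0.0496] w 0.009
axes x [ 0.0546  0.0023 -0.9985] y [-0.042   0.9991 -0.    ] z [0.9976 0.042  0.0547]
tip dock x,lat,z mm 34.94803864348833 0.09090195983457404 42.48089640314669
```

Call:
play_rows --moves '[1, 0.003, 0, 0.05, 0, 0, 0, 1, 0.003, 0, 0.05, 0, 0, 0, 1, 0.003, 0, 0.05, 0, 0, 0]'

```text
t: 13.7
tool_pos: [0.5723, -0.0644, 0.2077]
orientation: [-0.032, 1.516, 0.034]
ft_force: [-1.0, -0.3, -3.0]
grip_width: 0.0091
```

Call:
play_rows --moves '[1, 0.003, 0, 0.05, 0, 0, 0, 1, 0.003, 0, 0.05, 0, 0, 0]'

```text
t: 13.9
tool_pos: [0.5753, -0.0643, 0.2077]
orientation: [-0.032, 1.516, 0.034]
ft_force: [-2.2, 0.2, -3.3]
grip_width: 0.0091
```

Call:
play_rows --moves '[1, 0.003, 0, 0.05, 0, 0, 0, 1, 0.003, 0, 0.05, 0, 0, 0]'

```text
t: 14.1
tool_pos: [0.5783, -0.0641, 0.2077]
orientation: [-0.032, 1.516, 0.034]
ft_force: [-0.8, -0.2, -2.9]
grip_width: 0.0091
```

Call:
play_rows --moves '[1, 0.002, 0, 0.04, 0, 0, 0, 1, 0.002, 0, 0.03, 0, 0, 0]'

```text
t: 14.3
tool_pos: [0.5804, -0.0641, 0.2076]
orientation: [-0.032, 1.516, 0.034]
ft_force: [-1.4, -0.5, -2.8]
grip_width: 0.0089
```

Call:
play_rows --moves '[1, 0.002, 0, 0.04, 0, 0, 0, 1, 0.002, 0, 0.03, 0, 0, 0]'

```text
t: 14.5
tool_pos: [0.5824, -0.064, 0.2077]
orientation: [-0.032, 1.516, 0.034]
ft_force: [-0.6, -0.6, -2.7]
grip_width: 0.0094
```

Call:
play_rows --moves '[1, 0.002, 0, 0.04, 0, 0, 0, 1, 0.002, 0, 0.03, 0, 0, 0]'

```text
t: 14.7
tool_pos: [0.5846, -0.0639, 0.2077]
orientation: [-0.032, 1.516, 0.034]
ft_force: [-2.2, -0.0, -3.3]
grip_width: 0.0088
```

Call:
play_rows --moves '[1, 0.002, 0, 0.04, 0, 0, 0, 1, 0.002, 0, 0.03, 0, 0, 0]'

```text
t: 14.9
tool_pos: [0.5867, -0.0638, 0.2076]
orientation: [-0.032, 1.516, 0.034]
ft_force: [-2.2, 0.2, -3.9]
grip_width: 0.0089
```

Call:
play_rows --moves '[1, 0.002, 0, 0.03, 0, 0, 0, 1, 0.002, 0, 0.03, 0, 0, 0]'

```text
t: 15.1
tool_pos: [0.5879, -0.0637, 0.2071]
orientation: [-0.032, 1.519, 0.034]
ft_force: [-11.0, 0.0, -2.7]
grip_width: 0.0093
```

Call:
play_rows --moves '[1, 0, 0, 0, 0, 0, 0]'

```text
t: 15.2
tool_pos: [0.5879, -0.0638, 0.207]
orientation: [-0.032, 1.519, 0.034]
ft_force: [-8.4, -1.1, -3.3]
grip_width: 0.0089
```

Call:
play_rows --moves '[1, 0, 0, 0, 0, 0, 0, 1, 0, 0, 0, 0, 0, 0]'

```text
t: 15.4
tool_pos: [0.5878, -0.0637, 0.207]
orientation: [-0.032, 1.519, 0.034]
ft_force: [-8.1, -0.3, -3.6]
grip_width: 0.0091
```

Call:
play_rows --moves '[1, 0, 0, 0.008, 0, 0, 0, 1, 0, 0, 0, 0, 0, 0]'

```text
t: 15.6
tool_pos: [0.588, -0.0637, 0.2069]
orientation: [-0.032, 1.52, 0.034]
ft_force: [-10.1, -0.6, -2.0]
grip_width: 0.0091
```

```bash
python3 - <<'E'
from h import *
go();tip()
E
```

```text
t 15.6 tcp [ 0.588  -0.0637  0.2069] F [-10.1406  -0.6107  -1.9857] T [-0.1377  1.7751 -0.0258] w 0.0091
axes x [ 0.0507  0.0026 -0.9987] y [-0.042   0.9991  0.0005] z [0.9978 0.042  0.0508]
tip dock x,lat,z mm 54.48649244799249 0.1987451070628188 41.16317676765951
```

Call:
play_rows --moves '[1, 0, 0, 0.006, 0, 0, 0, 1, 0, 0, 0, 0, 0, 0]'

```text
t: 15.8
tool_pos: [0.5881, -0.0637, 0.2069]
orientation: [-0.031, 1.52, 0.034]
ft_force: [-10.3, -1.1, -3.2]
grip_width: 0.0088
```

Call:
play_rows --moves '[1, 0, 0, 0, 0, 0, 0, 1, 0, 0, 0, 0, 0, 0]'

```text
t: 16.0
tool_pos: [0.588, -0.0637, 0.2069]
orientation: [-0.031, 1.52, 0.034]
ft_force: [-9.8, 0.3, -2.7]
grip_width: 0.009
```

Call:
play_rows --moves '[1, 0, 0, 0, 0, 0, 0, 1, 0, 0, 0, 0, 0, 0]'

```text
t: 16.2
tool_pos: [0.5881, -0.0638, 0.2069]
orientation: [-0.031, 1.52, 0.034]
ft_force: [-10.3, -0.2, -3.6]
grip_width: 0.009
```

Call:
play_rows --moves '[1, 0, 0, 0.01, 0, 0, 0, 1, 0, 0, 0, 0, 0, 0, 1, 0, 0, 0, 0, 0, 0]'

```text
t: 16.5
tool_pos: [0.5882, -0.0637, 0.2067]
orientation: [-0.031, 1.521, 0.034]
ft_force: [-11.3, -0.6, -3.2]
grip_width: 0.0087
```

Call:
play_rows --moves '[1, 0, 0, 0, 0, 0, 0, 1, 0, 0, 0, 0, 0, 0, 1, 0, 0, 0, 0, 0, 0]'

```text
t: 16.8
tool_pos: [0.5882, -0.0637, 0.2068]
orientation: [-0.031, 1.521, 0.034]
ft_force: [-12.3, -1.3, -3.3]
grip_width: 0.0088
```

Call:
play_rows --moves '[0.8, 0, 0, 0, 0, 0, 0, 0.78, 0, 0, 0, 0, 0, 0, 0.76, 0, 0, 0, 0, 0, 0, 0.75, 0, 0, 0, 0, 0, 0, 0.74, 0, 0, 0, 0, 0, 0]'

```text
t: 17.3
tool_pos: [0.5883, -0.0637, 0.2069]
orientation: [-0.031, 1.52, 0.034]
ft_force: [-11.7, -0.2, -1.6]
grip_width: 0.011
```

Call:
play_rows --moves '[0.73, 0, 0, 0, 0, 0, 0, 0.72, 0, 0, 0, 0, 0, 0, 0.71, 0, 0, 0, 0, 0, 0, 0.7, 0, 0, 0, 0, 0, 0, 0.69, 0, 0, 0, 0, 0, 0]'

```text
t: 17.8
tool_pos: [0.5893, -0.0637, 0.208]
orientation: [-0.032, 1.515, 0.034]
ft_force: [0.3, 0.3, -0.0]
grip_width: 0.0133
```

```bash
python3 - <<'E'
from h import *
from workcell import snapshot
go();tip()
c=snapshot("scene")
a=proj(c,M+[-.06,0,.03]).astype(int);cv2.imwrite("pics/d5.png",cv2.resize(c["color"][a[1]-45:a[1]+45,a[0]-55:a[0]+55],None,fx=6,fy=6,interpolation=cv2.INTER_CUBIC)[:,:,::-1])
E
```

```text
t 17.8 tcp [ 0.5893 -0.0637  0.208 ] F [ 0.2719  0.2617 -0.0426] T [-0.0119  0.0753  0.0034] w 0.0133
axes x [ 0.0555  0.0021 -0.9985] y [-0.042   0.9991 -0.0002] z [0.9976 0.042  0.0555]
tip dock x,lat,z mm 56.60786254033385 0.0490272196615237 42.85870744731087
```

View pics/d5.png

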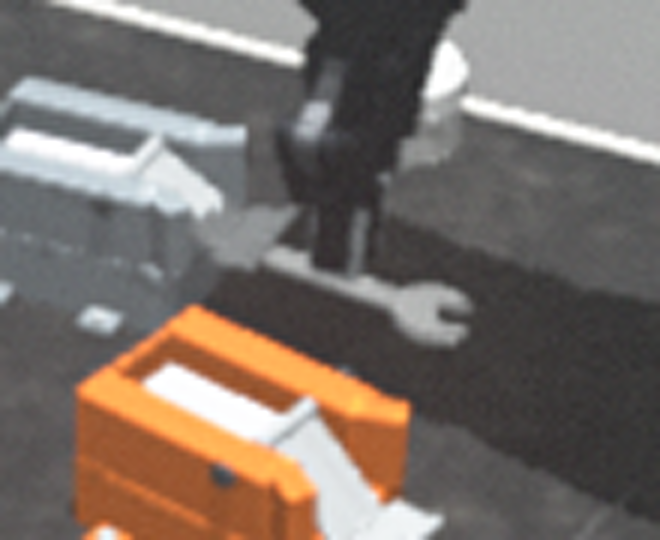

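Call:
play_rows --moves '[0.6, 0, 0, 0, 0, 0, 0, 0.4, 0, 0, 0, 0, 0, 0, 0.3, 0, 0, 0, 0, 0, 0, 0.3, 0, 0, 0, 0, 0, 0, 0.3, -0.1, 0, 0, 0, 0, 0, 0.3, -0.2, 0, 0, 0, 0, 0, 0.3, -0.4, 0, 0, 0, 0, 0, 0.3, -0.6, 0, 0, 0, 0, 0, 0.3, -0.8, 0, 0, 0, 0, 0, 0.3, -0.9, 0, -0.3, 0, 0, 0, 0.3, -0.9, 0, -0.9, 0, 0, 0, 0.3, -0.5, 0, -0.9, 0, 0, 0, 0.3, 0, 0, -0.9, 0, 0, 0, 0.3, 0, 0, -0.9, 0, 0, 0, 0.3, 0, 0, -0.9, 0, 0, 0, 0.3, 0, 0, -0.5, 0, 0, 0, 0.3, 0, 0, 0, 0, 0, 0]'

```text
t: 19.55
tool_pos: [0.4221, -0.0707, 0.3318]
orientation: [-0.032, 1.515, 0.033]
ft_force: [0.3, -0.1, 0.2]
grip_width: 0.0302
```

```bash
python3 - <<'E'
from h import *
from workcell import snapshot
go()
c=snapshot("scene");t=snapshot("top")
def crop(k,p,w,h,s):
    a=proj(k,p).astype(int);x0,y0=a[0]-w//2,a[1]-h//2;print(x0,y0,s);return cv2.resize(k["color"][y0:y0+h,x0:x0+w],None,fx=s,fy=s,interpolation=cv2.INTER_CUBIC)
A=crop(c,M+[-.05,0,.03],90,100,4.4);B=crop(t,M+[-.04,0,.03],90,100,4.4)
cv2.imwrite("pics/d6.png",np.hstack([A,B])[:,:,::-1])
import pickle;pickle.dump((c,t),open("s3.pkl","wb"))
# rear end expected for tip at 54.5: dock x=-115.5, z~.02
for z in(.015,.02,.025):print(proj(t,M-.1155*F+[0,0,z]),proj(c,M-.1155*F+[0,0,z]))
E
```

```text
t 19.55 tcp [ 0.4221 -0.0707  0.3318] F [ 0.2979 -0.1251  0.157 ] T [-0.0246  0.0511 -0.0677] w 0.0302
axes x [ 0.0555  0.0019 -0.9985] y [-0.0415  0.9991 -0.0004] z [0.9976 0.0415 0.0555]
299 152 4.4
367 169 4.4
[414.0626 253.7666] [369.2596 213.484 ]
[414.4535 253.7238] [369.4069 211.793 ]
[414.8477 253.6806] [369.5549 210.0934]
```

View pics/d6.png

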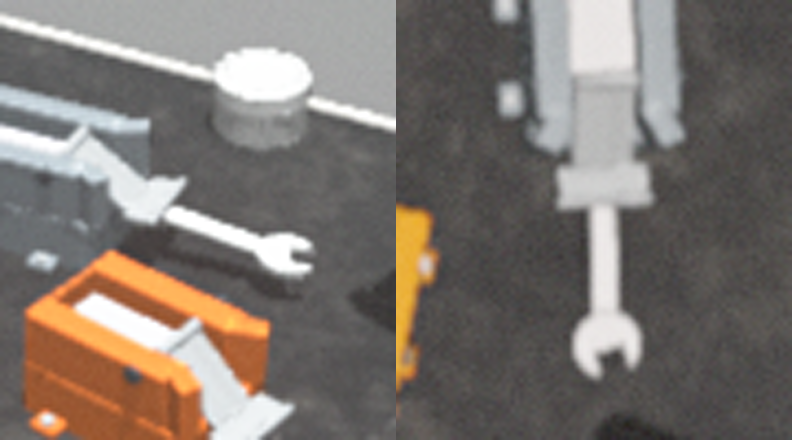

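```bash
python3 - <<'E'
from h import *
import pickle
c,t=pickle.load(open("s3.pkl","rb"))
for nm,k in(("top",t),("scene",c)):
    g=k["color"].min(2);a=proj(k,M-.09*F+[0,0,.02]).astype(int)
    m=np.zeros_like(g);m[a[1]-14:a[1]+22,a[0]-16:a[0]+16]=g[a[1]-14:a[1]+22,a[0]-16:a[0]+16]>120
    n,l,st,_=cv2.connectedComponentsWithStats(m);i=1+st[1:,4].argmax();ys,xs=np.where(l==i)
    for z in(.015,.02,.025):
        P=np.array([ray(k,p,z)-M for p in zip(xs,ys)]);x=P@F;L=P@[-F[1],F[0],0]
        print(nm,z,"rear",x.min()*1e3,"lat jaw",L[x<-.095].min()*1e3,L[x<-.095].max()*1e3,"shank lat",L[(x>-.075)].mean()*1e3)
E
```

```text
top 0.015 rear -115.92290369098711 lat jaw -18.905378329975242 15.493802409206381 shank lat -2.4009863200330255
top 0.02 rear -115.97958978146883 lat jaw -17.943164637841157 16.31043241626622 shank lat -1.5086222626020562
top 0.025 rear -116.03627587195054 lat jaw -16.98095094570715 17.12706242332597 shank lat -0.6162582051711256
scene 0.015 rear -114.22677729152336 lat jaw -31.80528207534523 9.640339141331928 shank lat -15.971901252054895
scene 0.02 rear -116.36682955855659 lat jaw -24.774478923688385 16.37320358512011 shank lat -9.252783598837418
scene 0.025 rear -118.50688182558973 lat jaw -17.743675772031434 23.10606802890818 shank lat -2.625970081325272
```

```bash
python3 -c "
from workcell import hand_in;print(hand_in())"
```

```text
the job is handed in; nothing more can be done
None
```

The spanner is in the grey dock, far jaw first, with the flap down on it. I handed the job in at about 19.6 s of robot time.

- **Flap and entry:** I lifted the flap from under its lip, and the force at the hand stayed at about 3 to 4 N. The spanner dipped about 3° at the jaw under the flap's load, so I pitched the hand up about 3° before sliding it over the sill.
- **Stop:** I felt the stop with the tip about 54.5 mm inside the front face. First contact read 11.0 N. I then raised the push to 11 to 12 N and held it; the highest reading was 12.3 N including friction.
- **Release:** I opened the fingers gradually, and the rear of the spanner sank as expected. I then backed the hand clear.
- **Last checks:**
  - After release, the camera put the spanner's rear end at about -116 mm from the front face. It should be at -115.5 mm for a spanner that is fully home, so the two agree within the roughly 2 mm camera calibration.
  - I did not push on the spanner a second time after letting go.
  - The flap rests on the shank and the hand reads no force.
  - I kept the arm's path clear of the stopwatch, bulb and tin, but did not measure their positions afterwards.

No check failed.

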